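# Slide the rum bottle into its keeper and shut the gate

## Robot

A 6-joint arm with a two-finger parallel gripper is mounted at the origin on the work surface. World frame = base frame: x ahead of the robot, y to its left, z up, the work surface at z = 0. Lengths are in mm, angles in rad, forces in N, time in s.
With the tool pointing down it reaches from about 350 to 975 mm from the base axis. Payload 7.1 kg.
Tool frame: the origin (TCP) lies midway between the tips of the shut fingers; the grasp point (between the pads) lies 19 mm behind it; z points along the fingers, y is the line along which they close (so a half turn about z gives the same grasp; the last joint's range is limited). The gripper opens to 88 mm and grips with 3 to 60 N. Pads are 20 mm wide; open, the fingers measure 115 mm over their backs; the gripper's body (75 mm by 178 mm) begins 61 mm behind the grasp point.
Start: joints at [-1.131, 0.423, 1.63, -0, 1.089, -0.019], TCP at [276.809, -560.34, 222.675] pointing down, gripper open.
Joint ranges: [-3, 3], [-0.9, 2.11], [0.09, 2.58], [-1.31, 4.45], [0.11, 2.69], [-2.54, 2.54]. Speed limits (rad/s): [2.39, 2.39, 3.01, 3.14, 3.14, 3.14].

## Interface

Orientations are given as a rotation vector (axis times angle).
In Python, from workcell import ctrl gives the robot as it stands. The module is installed in compiled form; this text tells all that it offers.
- The arm moves only by the tool servo_tool, never from a script. Its argument "increments" is a list of rows, each a list of 7 numbers: the shift along the world's x, y, z in cm, then the turn, a rotation vector about the world's x, y, z in degrees, then the opening, from -1 (shut) to 1 (fully open). A call has 1 to 20 rows; each row is the pose to reach, as a shift and turn from the pose commanded when the call began; what a row does not reach only later rows make up. A row lasts 1/12 s, in which the tool goes at most 41.7 mm and 7.16 degrees, less where a joint would pass 70% of its speed; a pose out of reach is approached as far as the arm can. A call with a gripper value outside its range is refused whole. The fingers move at their own pace and stop on an object; the grip force is fixed at half the most. Time passes only in rows, so rows that repeat a pose let the fingers close. It gives the time, the measured TCP pose, the force, the opening and the grip force at its end, in the units of the state.
- ctrl.get_obs(): the state, without advancing time (a new reading comes with each control period).
- ctrl.get_image(name): name is "side" or "top"; returns a dict with "image" (480x640x3 uint8, red, green, blue), "fx", "fy", "cx", "cy" (pixels), "k1" (the pictures are not rectified: a ray, as slopes to the right and down, at radius r is drawn at 1 + k1 r^2 times it, then the intrinsics apply), "extrinsics" (4x4, takes a point from camera to world coordinates). Camera axes: x right, y up, looking along -z (the intrinsics and any distortion apply to the point x, -y, -z); pixel columns grow to the right and rows downward; lengths in mm; the calibration is good to about 2 mm. A picture is of the moment at which its call begins. There is no depth.
- ctrl.close_job(): hands the job in; it is judged then, once.
The state is a dict: "t": time; "qpos": joint angles; "qvel": joint speeds; "joint_torque": joint torques, N m; "ee_pos": TCP position; "orientation": TCP orientation; "ft_force": force on the tool from outside, world axes, zero at the start; "moment": the same for the moment, N m; "width": finger opening in mm; "grasp_force": force on a finger pad.
Only numpy, scipy, OpenCV 4.12 (cv2) and the standard library are available. Lean on these libraries where they do the work, as an engineer would, in place of code of your own. Each camera call takes 0.05 s, during which the arm holds its last target. There are 200 camera calls.

## Task

Put the empty rum bottle away: slide it upright across the sideboard, without lifting or tipping it, through the mouth of the wooden bottle keeper until it stands fully home at the back of the bay. Then swing the brass gate shut across the mouth, so that the bottle is kept in. Leave the other things on the sideboard where they are.

Things in the scene. Friction and masses are not known exactly. Their poses are not given: they have to be found in the camera images.
- rum: Empty rum bottle, amber glass, pale paper band, dark cap; upright, loose, 0.25 to 0.5 kg. 200 mm tall: round body 70 mm in diameter up to 105 mm, shoulder narrowing to a 28 mm neck at 132 mm, cap 31 mm wide from 178 mm up. Origin: centre of its underside, z up its axis. Pushed low (below about 60 mm) it slides; pushed high it tips.
- keeper: Fixed teak bottle bay, open at front and top, no floor. Origin on the sideboard where the centre of the bottle's foot belongs; +x from mouth to back wall (the way the bottle slides in), y left when looking in, z up. Back wall: inner face at x = 37 mm, 14 mm thick, 110 mm high. Side walls: inner faces at y = -39 and +39 mm, 12 mm thick, from x = -12 mm to the back, 70 mm high.
- gate (a joint): Keeper's swing gate, rad: 0 = shut across the mouth (stop); grows counter-clockwise from above as it opens, up to 2.7; starts at 2.1 to 2.5. At q it points from the hinge along (-sin q, cos q) in keeper x, y. Flat brass bar 10 mm thick, 42 to 68 mm above the sideboard. Slight friction (under 2 N at its end), stays where left. Shut, it is 6 mm clear of a bottle that stands home.
- keeper_mouth (a point): Centre of the keeper's mouth, on the sideboard, 35 mm in front of the keeper's origin. Flared teak lips, 70 mm high, narrow from about 105 mm apart here to 78 mm apart at the side walls, and so guide the bottle in.
- gate_tip (a point): Top centre of the upright round brass grip pin at the free end of the gate: 126 mm from the hinge axis, pin 18 mm in diameter, from 42 to 82 mm above the sideboard.
- gate_hinge (a point): Point on the gate's vertical hinge axis, 55 mm above the sideboard, at keeper x = -46 mm, y = -66 mm (brass post 12 mm in diameter, 85 mm tall).
- bucket: Bystander: clear glass ice bucket, 124 mm wide, 130 mm tall, with a steel tong clipped on its rim (top at 190 mm). Origin at the centre of its underside.
- cup_a: Bystander: orange ceramic cup, 76 mm wide, 75 mm tall. Origin at the centre of its underside.
- cup_b: Bystander: second orange ceramic cup, same size. Origin at the centre of its underside.
- jigger: Bystander: stainless jigger, hourglass, 44 mm wide, 90 mm tall. Origin at the centre of its underside.
- muddler: Bystander: pale wooden muddler lying down, 195 mm long along its x (75 mm behind to 120 mm ahead of its origin), 28 mm thick. Origin at the underside.
Things that resemble listed ones, but are neither listed nor needed, are in the scene too. Of the things shaped like the keeper, the wooden one is meant. Of the things that look like the rum, take the one that is farthest from the robot's base at the start.

How it is judged:
By the outcome, as a careful person would: the job done as asked, in the order asked, and still so for the second after the job is handed in, with the robot touching nothing.
It also fails if it takes over 72 s, if anything falls off the work surface, if the arm or the gripper's body presses on something with over 40 N, if the wrist force passes 120 N, or if a joint passes its speed limit or range.

## Working session

There is one attempt and no reset: what is moved stays moved. The work goes in short steps, Python scripts to look and compute and a tool call to move; the robot and the scene stay as the last step left them, time stands still between calls to the robot, and variables do not carry over. Pictures are saved under pics/ and viewed, at most 10 in all, crops included, and the job is handed in when it is done.

Besides the shell and the picture viewer there is one more tool, called after "Request:" in YAML: its name, and indented under it one key for each argument. servo_tool: Moves the arm, as the interface text tells. Its arguments: {"type":"object","properties":{"increments":{"type":"array","items":{"type":"array","items":{"type":"number"}}}},"required":["increments"]}

```bash
mkdir -p pics; cat > h.py <<'E'
import numpy as np, cv2
from workcell import ctrl
def cap(n,f=None):
    d=ctrl.get_image(n)
    if f: cv2.imwrite('pics/'+f,d['image'][:,:,::-1])
    return d
def ray(d,u,v):
    K=np.array([[d['fx'],0,d['cx']],[0,d['fy'],d['cy']],[0,0,1]],float)
    p=cv2.undistortPoints(np.array([[[u,v]]],float),K,np.array([d['k1'],0,0,0,0.]))[0,0]
    E=np.array(d['extrinsics']); r=E[:3,:3]@np.array([p[0],-p[1],-1.]); return E[:3,3],r/np.linalg.norm(r)
def onz(d,u,v,z):
    o,r=ray(d,u,v); return o+r*(z-o[2])/r[2]
def proj(d,P):
    E=np.array(d['extrinsics']); c=E[:3,:3].T@(np.array(P,float)-E[:3,3]); x,y=c[0]/-c[2],-c[1]/-c[2]
    s=1+d['k1']*(x*x+y*y); return d['fx']*x*s+d['cx'],d['fy']*y*s+d['cy']
E
python3 - <<'E'
from h import *
for n in('top','side'):
    d=cap(n,n+'0.png'); print(n,d['fx'],d['k1'],np.round(d['extrinsics'],3).tolist())
print(ctrl.get_obs())
E
```

```text
top 492.1299136660302 -0.018365771543449153 [[0.02, 0.993, -0.112, 371.942], [-1.0, 0.019, -0.014, -47.318], [-0.012, 0.112, 0.994, 1173.459], [0.0, 0.0, 0.0, 1.0]]
side 500.53943725474574 -0.0047974976847769855 [[-0.998, 0.04, -0.051, 419.991], [-0.065, -0.585, 0.808, 1041.731], [0.003, 0.81, 0.587, 862.042], [0.0, 0.0, 0.0, 1.0]]
{'t': 0.1, 'qpos': array([-1.13099589e+00,  4.23788185e-01,  1.63057547e+00, -2.12559702e-05,
        1.08862764e+00, -1.90080132e-02]), 'qvel': array([ 0.00044268, -0.00094907, -0.00144631, -0.00069913, -0.00062701,
        0.0009349 ]), 'joint_torque': array([-2.83316753e-03, -5.45613384e+01, -2.74325967e+01,  6.43593259e-02,
        1.87698298e-02, -6.74075613e-05]), 'ee_pos': array([ 276.60288275, -559.9090307 ,  221.97957686]), 'orientation': array([-3.05795765e+00, -7.14094940e-01,  4.87541132e-04]), 'ft_force': array([-0.48135969,  0.29656001,  0.75341246]), 'moment': array([ 0.00835102,  0.03265076, -0.06695353]), 'grasp_force': 0.0, 'width': 87.73736653162189}
```

View pics/top0.png

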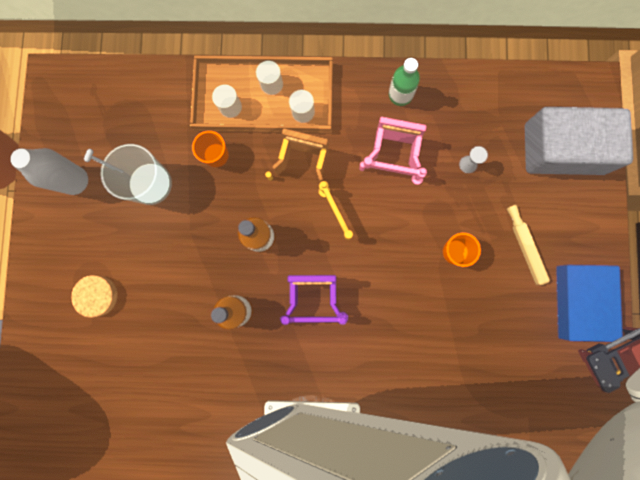

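View pics/side0.png

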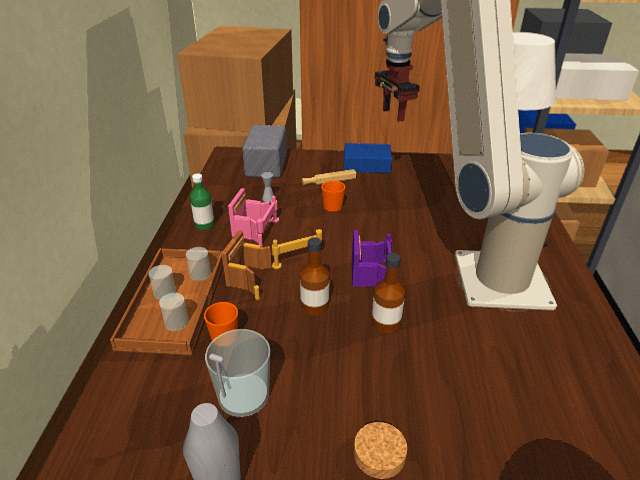

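The top view shows two brown bottles, at (256,236) and (232,311). The first is farther from the base at about (315,430), so it is the rum. The wooden keeper is near (303,155) with its mouth facing down the image. Its hinge is near (324,187) and the open gate's tip is near (348,235). Next, a close-up.

```bash
python3 - <<'E'
from h import *
t=cap('top');s=cap('side')
a=t['image'][115:265,225:365]; b=s['image'][215:325,200:350]
A=cv2.resize(a,None,fx=4,fy=4,interpolation=cv2.INTER_CUBIC)
cv2.imwrite('pics/c1.png',A[:,:,::-1])
cv2.imwrite('pics/c2.png',cv2.resize(b,None,fx=5,fy=5,interpolation=cv2.INTER_CUBIC)[:,:,::-1])
E
```

```text
(no output)
```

View pics/c1.png

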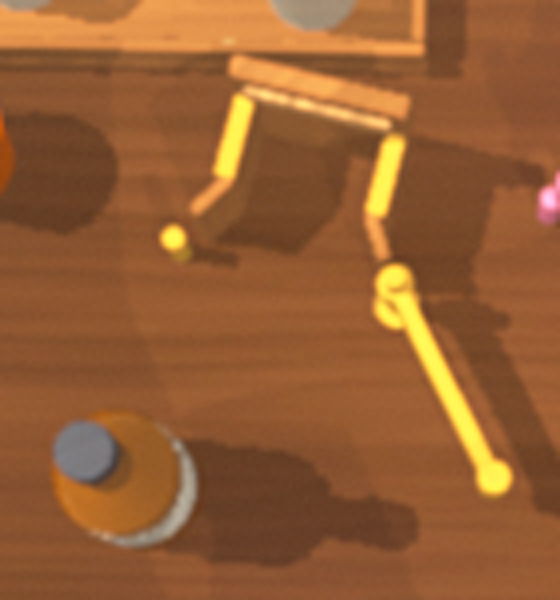

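View pics/c2.png

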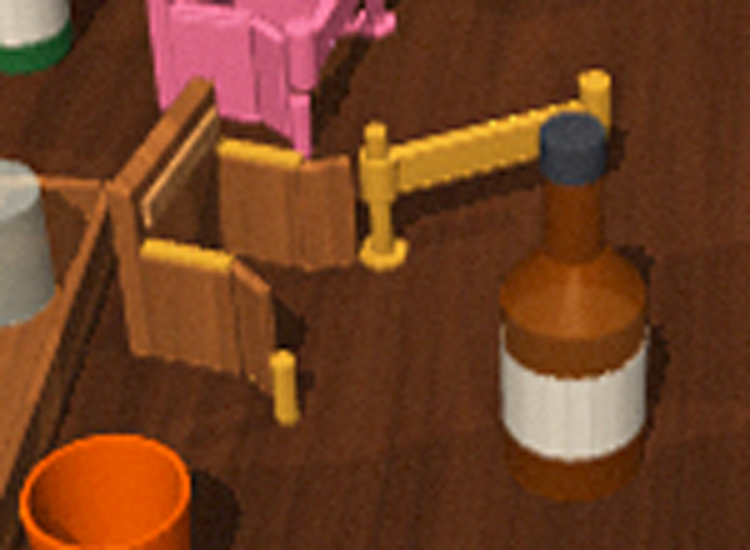

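The crops show clear features:
- **Top, hinge and tip:** hinge head at (323.8,184.5), pin at (348.8,234.5).
- **Top, cap and walls:** cap at (246.5,227.8). The wall strips run from (285.8,139.3) to (281.5,159.5) and from (324,150) to (319.5,168.8).
- **Side:** hinge top at (275,240.6), tip at (319,230.4), cap at (314.6,241).

```bash
python3 - <<'E'
from h import *
t=cap('top');s=cap('side')
P=lambda d,u,v,z:np.round(onz(d,u,v,z)[:2],1)
h1=P(t,323.8,184.5,85);h2=P(s,275,240.6,85);g1=P(t,348.8,234.5,82);g2=P(s,319,230.4,82)
print('hinge',h1,h2,'tip',g1,g2,np.linalg.norm(h1-g1))
print('cap',P(t,246.5,227.8,200),P(s,314.6,241,200))
L=[P(t,285.8,139.3,70),P(t,281.5,159.5,70)];R=[P(t,324,150,70),P(t,319.5,168.8,70)]
print('L',L,'R',R,'sep',np.linalg.norm(L[0]-R[0]))
b=[P(t,283.5,131,110),P(t,326.5,143,110)];print('back top',b)
for w in [L[0]-L[1],R[0]-R[1]]: print('yaw',np.arctan2(w[1],w[0]))
w=b[0]-b[1];print('yaw back',np.arctan2(-w[0],w[1]))
# cups, bucket etc. rough
for n,u,v,z in [('cup',209,148,75),('post',268.3,174.5,50),('bucket',131,172,130),('cup2',463,250,75),('pinkfrontL',367,165,70),('otherrum',219,315,200),('purpleR',285,321,70),('jig',478,155,90),('purple hinge',344,318,85)]: print(n,P(t,u,v,z))
E
```

```text
hinge [602.7 -19.5] [601.4 -16.7] tip [490.9 -77.6] [488.9 -76. ] 125.99543642529287
cap [487.6 130.1] [485.6 135.3]
L [array([710.6,  70.9]), array([662.7,  79.4])] R [array([686.7, -17.9]), array([642.3,  -8.5])] sep 91.96004567201999
back top [array([717.3,  72.4]), array([691.3, -24.2])]
yaw -0.17562480648384157
yaw -0.20863104210784303
yaw back -0.26292048160680587
cup [685.8 246.8]
post [631.6 111.4]
bucket [613.8 400.7]
cup2 [ 461.6 -333.2]
pinkfrontL [ 653.1 -117.1]
otherrum [314.4 177.6]
purpleR [296.8  60.3]
jig [ 675.5 -365.5]
purple hinge [307.  -69.9]
```

```bash
python3 - <<'E'
from h import *
t=cap('top');s=cap('side')
for d,(x0,y0,x1,y1) in((t,(232,216,262,242)),(s,(304,234,326,256))):
    im=d['image'][y0:y1,x0:x1]; hsv=cv2.cvtColor(im,cv2.COLOR_RGB2HSV)
    m=((hsv[...,1]<110)&(hsv[...,2]<150)).astype(np.uint8)
    n,l,st,c=cv2.connectedComponentsWithStats(m); k=1+np.argmax(st[1:,4]); print(st[k]+[x0,y0,0,0,0],c[k]+[x0,y0])
    u,v=c[k]+[x0,y0]
    print([np.round(onz(d,u,v,z),1).tolist() for z in(189,200)])
    print('\n'.join(''.join('.#'[i] for i in r) for r in (l==k).astype(int)))
# white band in top & side: base check
for P in([487,132,0],[487,132,105],[487,132,200]): print(proj(t,P),proj(s,P))
im=s['image'][240:330,290:345]; hsv=cv2.cvtColor(im,cv2.COLOR_RGB2HSV)
m=((hsv[...,1]<90)&(hsv[...,2]>150)).astype(np.uint8); n,l,st,c=cv2.connectedComponentsWithStats(m);k=1+np.argmax(st[1:,4]); print(st[k],c[k]+[290,240])
E
```

```text
[238 220  17  16 207] [245.96135266 227.48792271]
[[489.5, 133.3, 189.0], [488.2, 131.2, 200.0]]
..............................
..............................
..............................
..............................
...........#####..............
.........#########............
........############..........
.......##############.........
.......##############.........
......################........
......#################.......
......#################.......
......#################.......
......#################.......
.......###############........
........##############........
........##############........
.........############.........
...........#########..........
.............#####............
..............................
..............................
..............................
..............................
..............................
..............................
[308 238  14  14 167] [314.04790419 244.41916168]
[[487.0, 133.5, 189.0], [485.9, 148.3, 200.0]]
......................
......................
......................
......................
.......########.......
.....###########......
....#############.....
....#############.....
....#############.....
....#############.....
....##############....
....#############.....
....#############.....
....#############.....
....#############.....
....#############.....
.....###########......
.......######.........
......................
......................
......................
......................
(np.float64(260.45653183695134), np.float64(238.13613182358011)) (np.float64(314.2893522156307), np.float64(305.2007233023257))
(np.float64(253.31778801310588), np.float64(233.31972469299237)) (np.float64(314.1951286395869), np.float64(272.636887778087))
(np.float64(245.5551330100846), np.float64(228.0817121114737)) (np.float64(314.1011650252709), np.float64(240.10220694432638))
[ 11  45  28  22 405] [313.60740741 296.76790123]
```

Rum is at about (487.5, 132). The keeper origin is about (663.5, 34) with yaw −0.245, and the measured hinge agrees with this to within 1 mm. Plan:
1. Hold the neck with the tool vertical and slide the bottle to just in front of the mouth.
2. Push it home low with the tool tilted.
3. Sweep the gate shut.

Request:
servo_tool:
  increments:
    - [0, 0, 4, 0, 0, 0, 1]
    - [4, 10, 4, 0, 0, 6, 1]
    - [21.1, 69.2, 4, 0, 0, 34, 1]
    - [21.1, 69.2, 4, 0, 0, 34, 1]
    - [21.1, 69.2, 4, 0, 0, 34, 1]
    - [21.1, 69.2, 4, 0, 0, 34, 1]
    - [21.1, 69.2, 4, 0, 0, 34, 1]
    - [21.1, 69.2, 4, 0, 0, 34, 1]
    - [21.1, 69.2, 4, 0, 0, 34, 1]
    - [21.1, 69.2, 4, 0, 0, 34, 1]
    - [21.1, 69.2, 4, 0, 0, 34, 1]
    - [21.1, 69.2, 4, 0, 0, 34, 1]
    - [21.1, 69.2, 4, 0, 0, 34, 1]
    - [21.1, 69.2, 4, 0, 0, 34, 1]
    - [21.1, 69.2, 4, 0, 0, 34, 1]
    - [21.1, 69.2, 4, 0, 0, 34, 1]
    - [21.1, 69.2, 4, 0, 0, 34, 1]
    - [21.1, 69.2, 4, 0, 0, 34, 1]
    - [21.1, 69.2, 4, 0, 0, 34, 1]
    - [21.1, 69.2, 4, 0, 0, 34, 1]

```text
t: 2.07
ee_pos: [488.7, 134.9, 262.7]
orientation: [-2.713, -1.583, -0.002]
ft_force: [-0.3, 0.2, 0.4]
width: 87.9
grasp_force: 0.0
```

Request:
servo_tool:
  increments:
    - [0, 0, 0, 0, 0, 0, 1]
    - [0, 0, -2, 0, 0, 0, 1]
    - [0, 0, -4, 0, 0, 0, 1]
    - [0, 0, -6, 0, 0, 0, 1]
    - [0, 0, -8, 0, 0, 0, 1]
    - [0, 0, -10, 0, 0, 0, 1]
    - [0, 0, -11.5, 0, 0, 0, 1]
    - [0, 0, -12.3, 0, 0, 0, 1]
    - [0, 0, -12.3, 0, 0, 0, 0.4]
    - [0, 0, -12.3, 0, 0, 0, 0.0]
    - [0, 0, -12.3, 0, 0, 0, 0.0]
    - [0, 0, -12.3, 0, 0, 0, 0.0]
    - [0, 0, -12.3, 0, 0, 0, 0.0]

```text
t: 3.15
ee_pos: [488.4, 131.7, 140.6]
orientation: [2.716, 1.577, 0.003]
ft_force: [-0.2, -0.4, 0.1]
width: 58.2
grasp_force: 0.0
```

```bash
python3 - <<'E'
from h import *
t=cap('top');s=cap('side')
o=ctrl.get_obs(); print(o['ee_pos'],o['width'],o['ft_force'],o['grasp_force'])
a=cv2.resize(t['image'][180:280,200:300],None,fx=4,fy=4);b=cv2.resize(s['image'][210:310,265:365],None,fx=4,fy=4)
cv2.imwrite('pics/n1.png',np.hstack([a,b])[:,:,::-1])
E
```

```text
[488.13386569 131.78470833 140.28988886] 50.116205547863125 [-0.22402458 -0.12960149 -0.4390982 ] 0.0
```

View pics/n1.png

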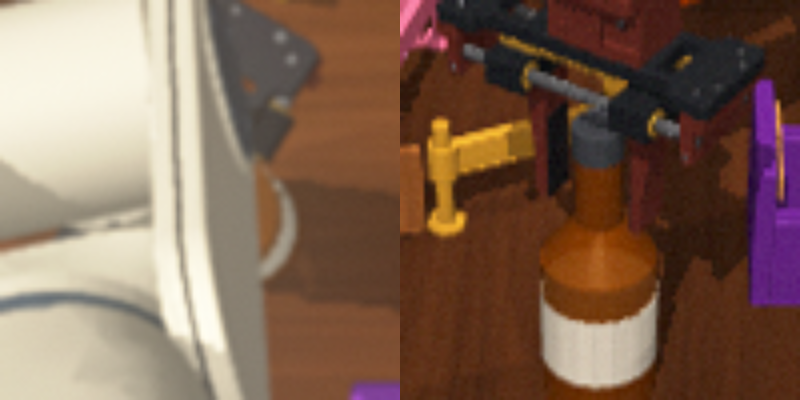

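The side view shows the neck between the two fingers at about crop (600,190), with similar gaps on both sides, and nothing has been touched. Closing now.

Request:
servo_tool:
  increments:
    - [0, 0, 0, 0, 0, 0, -0.2]
    - [0, 0, 0, 0, 0, 0, -0.25]
    - [0, 0, 0, 0, 0, 0, -0.3]
    - [0, 0, 0, 0, 0, 0, -0.35]
    - [0, 0, 0, 0, 0, 0, -0.4]
    - [0, 0, 0, 0, 0, 0, -0.5]
    - [0, 0, 0, 0, 0, 0, -0.6]
    - [0, 0, 0, 0, 0, 0, -0.6]

```text
t: 3.92
ee_pos: [487.8, 131.7, 139.7]
orientation: [-2.717, -1.578, 0.0]
ft_force: [-0.6, 0.6, 2.9]
width: 30.4
grasp_force: 30.0
```

```bash
python3 - <<'E'
from h import *
s=cap('side')
o=ctrl.get_obs(); print(o['ee_pos'],o['width'],o['ft_force'],o['moment'],o['grasp_force'])
def band(s,x0=280,y0=235,x1=345,y1=335):
    hsv=cv2.cvtColor(s['image'][y0:y1,x0:x1],cv2.COLOR_RGB2HSV)
    m=((hsv[...,1]<90)&(hsv[...,2]>150)).astype(np.uint8); n,l,st,c=cv2.connectedComponentsWithStats(m);k=1+np.argmax(st[1:,4]); print(st[k]+[x0,y0,0,0,0],c[k]+[x0,y0])
band(s)
E
```

```text
[487.80629176 131.71114575 139.73013175] 30.23618030908649 [-0.52636061  0.63408652  2.52058004] [ 0.08881655  0.15986666 -0.01394741] 29.99876707792282
[300 284  29  23 430] [314.13488372 296.41162791]
```

Request:
servo_tool:
  increments:
    - [0.4, -0.3, 0, 0, 0, 0, -0.6]
    - [1.2, -0.9, 0, 0, 0, 0, -0.6]
    - [2.0, -1.6, 0, 0, 0, 0, -0.6]
    - [2.8, -2.2, 0, 0, 0, 0, -0.6]
    - [3.6, -2.8, 0, 0, 0, 0, -0.6]

```text
t: 4.38
ee_pos: [523.3, 103.9, 140.0]
orientation: [-2.716, -1.576, 0.002]
ft_force: [-10.6, 8.0, 22.5]
width: 30.5
grasp_force: 30.7
```

```bash
python3 - <<'E'
from h import *
s=cap('side','s5.png')
o=ctrl.get_obs(); print(o['ee_pos'],o['width'],o['ft_force'],o['moment'],o['grasp_force'])
x0,y0,x1,y1=270,225,345,335
hsv=cv2.cvtColor(s['image'][y0:y1,x0:x1],cv2.COLOR_RGB2HSV)
m=((hsv[...,1]<90)&(hsv[...,2]>150)).astype(np.uint8); n,l,st,c=cv2.connectedComponentsWithStats(m);k=1+np.argmax(st[1:,4]); print(st[k]+[x0,y0,0,0,0],c[k]+[x0,y0])
p=o['ee_pos']; print(proj(s,[p[0],p[1],55]),proj(s,[487.8,131.7,55]))
E
```

```text
[525.29099166 103.01344642 140.13576026] 30.230675608776945 [ 2.11412285 -0.63124397 -2.15959199] [-0.13718201 -0.20854439 -0.03287938] 29.8543884967512
[288 277  29  22 434] [302.22580645 288.61520737]
(np.float64(299.6324102769663), np.float64(280.07060195853876)) (np.float64(313.92061745337827), np.float64(288.4599470632953))
```

```bash
python3 - <<'E'
from h import *
s=cap('side','s6.png')
o=ctrl.get_obs(); print(o['ee_pos'],o['width'],o['ft_force'],o['moment'])
x0,y0,x1,y1=270,225,345,335
hsv=cv2.cvtColor(s['image'][y0:y1,x0:x1],cv2.COLOR_RGB2HSV)
m=((hsv[...,1]<90)&(hsv[...,2]>150)).astype(np.uint8); n,l,st,c=cv2.connectedComponentsWithStats(m);k=1+np.argmax(st[1:,4]); print(st[k]+[x0,y0,0,0,0],c[k]+[x0,y0])
p=o['ee_pos']; print(proj(s,[p[0],p[1],55]))
cv2.imwrite('pics/n2.png',cv2.resize(s['image'][210:320,250:370],None,fx=5,fy=5)[:,:,::-1])
E
```

```text
[524.95472472 103.14776124 139.84858268] 30.761356096400885 [0.43875821 0.43190323 3.47682822] [-0.06295834 -0.25360903 -0.00259959]
[287 275  28  23 434] [300.99539171 287.83870968]
(np.float64(299.76271130999913), np.float64(280.11197444935715))
```

View pics/n2.png

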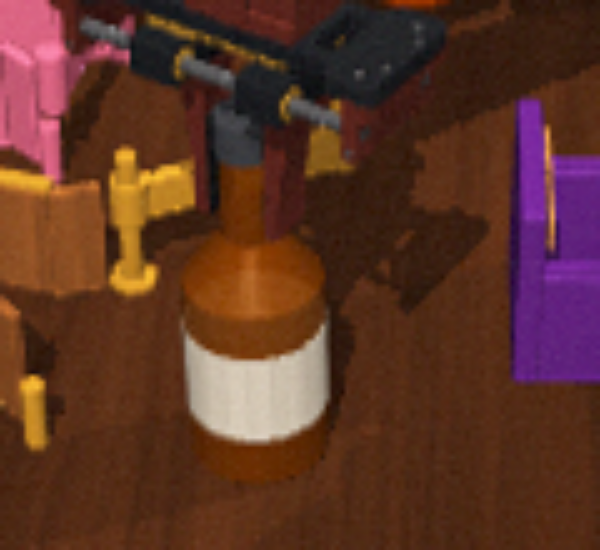

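The bottle leans about 3° in the grip, so I am releasing it here to stand up again. I'll push low from this point.

Request:
servo_tool:
  increments:
    - [0, 0, 0, 0, 0, 0, -0.3]
    - [0, 0, 0, 0, 0, 0, 0.2]
    - [0, 0, 0, 0, 0, 0, 0.6]
    - [0, 0, 0, 0, 0, 0, 1]
    - [0, 0, 0, 0, 0, 0, 1]
    - [0, 0, 0, 0, 0, 0, 1]
    - [0, 0, 3, 0, 0, 0, 1]
    - [0, 0, 6, 0, 0, 0, 1]
    - [0, 0, 9, 0, 0, 0, 1]
    - [0, 0, 12, 0, 0, 0, 1]
    - [0, 0, 12, 0, 0, 0, 1]

```text
t: 5.4
ee_pos: [526.9, 104.3, 265.5]
orientation: [2.714, 1.576, 0.014]
ft_force: [0.8, -0.5, 0.9]
width: 87.7
grasp_force: 0.0
```

```bash
cat >> h.py <<'E'
from scipy.spatial.transform import Rotation as Ro
def rum(s,x0,y0,x1,y1):
    hsv=cv2.cvtColor(s['image'][y0:y1,x0:x1],cv2.COLOR_RGB2HSV)
    m=((hsv[...,1]<90)&(hsv[...,2]>150)).astype(np.uint8); n,l,st,c=cv2.connectedComponentsWithStats(m);k=1+np.argmax(st[1:,4])
    return c[k]+[x0,y0],st[k]
def goal(pos,yaw,tilt):
    # tool z leans forward along yaw; tool y horizontal at yaw+90
    o=ctrl.get_obs(); d=np.array([np.cos(yaw),np.sin(yaw),0]); y=np.array([-d[1],d[0],0]); z=np.sin(tilt)*d-np.array([0,0,np.cos(tilt)])
    M=np.c_[np.cross(y,z),y,z]; R0=Ro.from_rotvec(o['orientation']); best=None
    for f in(1,-1):
        r=(Ro.from_matrix(M*[f,f,1])*R0.inv()).as_rotvec(degrees=True)
        print('turn',np.round(r,1),'shift cm',np.round((np.array(pos)-o['ee_pos'])/10,2))
E
python3 - <<'E'
from h import *
s=cap('side','s7.png')
c,st=rum(s,270,225,345,335); print(c,st)
# calibrated: at (487.5,132) centroid (313.6,296.8)
ref=np.array([313.6,296.8])-np.array(proj(s,[487.5,132,55]))
p=onz(s,*(c-ref),55); print(p)
K=np.array([663.5,34.]); kx=np.array([.970,-.2426]); tgt=K-62*kx; d=tgt-p[:2]; yaw=np.arctan2(d[1],d[0]); print(tgt,d,np.degrees(yaw))
u=np.array([np.cos(yaw),np.sin(yaw)]); q=p[:2]-80*u; print(q, ctrl.get_obs()['ee_pos'],ctrl.get_obs()['qpos'])
goal([*q,262],yaw,np.radians(30))
E
```

```text
[301.06428571 288.88095238] [ 18  53  28  21 420]
[520.49112569 104.80481916  55.        ]
[603.36    49.0412] [ 82.86887431 -55.76361916] -33.93715906884488
[454.11909481 149.46748272] [525.67326975 104.06470422 262.83934386] [1.73213556e-01 2.42073032e-01 1.79345649e+00 3.03548079e-05
 1.09953690e+00 6.91722792e-01]
turn [-32.4  -7.3  83.5] shift cm [-7.16  4.54 -0.08]
turn [  7.9 -32.4 -91.8] shift cm [-7.16  4.54 -0.08]
```

Request:
servo_tool:
  increments:
    - [-7.2, 4.5, 0, -32.4, -7.3, 83.5, -0.1]
    - [-7.2, 4.5, 0, -32.4, -7.3, 83.5, -0.1]
    - [-7.2, 4.5, 0, -32.4, -7.3, 83.5, -0.1]
    - [-7.2, 4.5, 0, -32.4, -7.3, 83.5, -0.1]
    - [-7.2, 4.5, 0, -32.4, -7.3, 83.5, -0.1]
    - [-7.2, 4.5, 0, -32.4, -7.3, 83.5, -0.1]
    - [-7.2, 4.5, 0, -32.4, -7.3, 83.5, -0.1]
    - [-7.2, 4.5, 0, -32.4, -7.3, 83.5, -0.1]
    - [-7.2, 4.5, 0, -32.4, -7.3, 83.5, -0.1]
    - [-7.2, 4.5, 0, -32.4, -7.3, 83.5, -0.1]
    - [-7.2, 4.5, 0, -32.4, -7.3, 83.5, -0.1]
    - [-7.2, 4.5, 0, -32.4, -7.3, 83.5, -0.1]
    - [-7.2, 4.5, 0, -32.4, -7.3, 83.5, -0.1]
    - [-7.2, 4.5, 0, -32.4, -7.3, 83.5, -0.1]
    - [-7.2, 4.5, 0, -32.4, -7.3, 83.5, -0.1]

```text
t: 6.7
ee_pos: [451.0, 148.5, 258.7]
orientation: [0.772, 2.516, -0.214]
ft_force: [0.2, 0.8, 0.9]
width: 39.4
grasp_force: 0.0
```

```bash
python3 - <<'E'
from h import *
s=cap('side');t=cap('top')
o=ctrl.get_obs(); print(o['ee_pos'],Ro.from_rotvec(o['orientation']).as_matrix().round(3).tolist(),o['width'],o['qpos'].round(2))
c,st=rum(s,270,225,345,335); print(c,st)
cv2.imwrite('pics/n3.png',np.hstack([s['image'][60:360,150:550],t['image'][100:400,150:550]])[:,:,::-1])
E
```

```text
[451.85239074 148.69111976 259.3363752 ] [[-0.716, 0.562, 0.414], [0.485, 0.827, -0.285], [-0.503, -0.003, -0.864]] 39.73590746900053 [ 0.6   0.09  2.1  -0.67  0.86  0.05]
[301.04066986 288.88038278] [ 18  53  27  21 418]
```

View pics/n3.png

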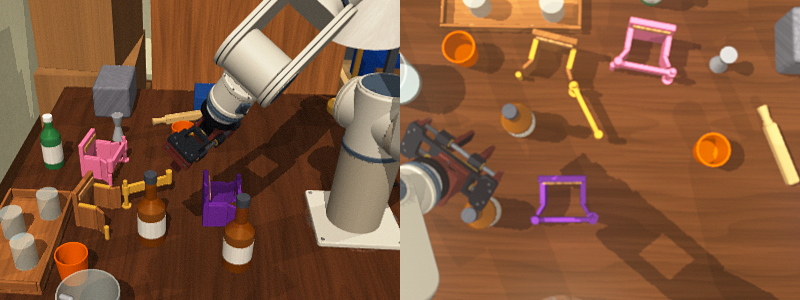

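Side view: the bottle stands upright at (151,205) in the crop. Top view: at this yaw the palm would come down close to the second bottle. I'll do the first push from a more lateral yaw of −60°, which clears it.

```bash
python3 - <<'E'
from h import *
goal([480,174,262],np.radians(-60),np.radians(30))
E
```

```text
turn [  0.3  -0.  -25.8] shift cm [2.81 2.53 0.27]
turn [-54.7  59.2 135.5] shift cm [2.81 2.53 0.27]
```

Request:
servo_tool:
  increments:
    - [2.8, 2.5, 0, 0.3, 0, -25.8, -0.1]
    - [2.8, 2.5, 0, 0.3, 0, -25.8, -0.1]
    - [2.8, 2.5, 0, 0.3, 0, -25.8, -0.1]
    - [2.8, 2.5, 0, 0.3, 0, -25.8, -0.1]
    - [2.8, 2.5, -4, 0.3, 0, -25.8, -0.1]
    - [2.8, 2.5, -8, 0.3, 0, -25.8, -0.1]
    - [2.8, 2.5, -12, 0.3, 0, -25.8, -0.1]
    - [2.8, 2.5, -16, 0.3, 0, -25.8, -0.1]
    - [2.8, 2.5, -19, 0.3, 0, -25.8, -0.1]
    - [2.8, 2.5, -21, 0.3, 0, -25.8, -0.1]
    - [2.8, 2.5, -22.5, 0.3, 0, -25.8, -0.1]
    - [2.8, 2.5, -23.2, 0.3, 0, -25.8, -0.1]
    - [2.8, 2.5, -23.2, 0.3, 0, -25.8, -0.1]
    - [2.8, 2.5, -23.2, 0.3, 0, -25.8, -0.1]

```text
t: 7.97
ee_pos: [480.2, 173.7, 27.8]
orientation: [1.332, 2.308, -0.358]
ft_force: [0.6, -0.4, -0.2]
width: 39.6
grasp_force: 0.0
```

```bash
python3 - <<'E'
from h import *
goal([480,174,28],np.radians(-60),np.radians(30))
o=ctrl.get_obs();print(o['ee_pos'],o['ft_force'],o['width'])
E
```

```text
turn [ 0.  0. -0.] shift cm [-0.02  0.03  0.02]
turn [-45.   78.  155.8] shift cm [-0.02  0.03  0.02]
[480.1571659  173.66043325  27.75984791] [ 0.56332464 -0.4431938  -0.20116259] 39.62193660468695
```

Request:
servo_tool:
  increments:
    - [0.8, -1.4, 0, 0, 0, 0, -0.1]
    - [1.4, -2.5, 0, 0, 0, 0, -0.1]
    - [1.8, -3.1, 0, 0, 0, 0, -0.1]
    - [2.0, -3.5, 0, 0, 0, 0, -0.1]
    - [2.2, -3.8, 0, 0, 0, 0, -0.1]
    - [2.5, -4.3, 0, 0, 0, 0, -0.1]
    - [2.8, -4.8, 0, 0, 0, 0, -0.1]
    - [3.1, -5.4, 0, 0, 0, 0, -0.1]
    - [3.4, -5.9, 0, 0, 0, 0, -0.1]
    - [3.7, -6.4, 0, 0, 0, 0, -0.1]
    - [4.0, -6.9, 0, 0, 0, 0, -0.1]
    - [4.25, -7.35, 0, 0, 0, 0, -0.1]
    - [4.4, -7.6, 0, 0, 0, 0, -0.1]
    - [4.5, -7.8, 0, 0, 0, 0, -0.1]
    - [4.5, -7.8, 0, 0, 0, 0, -0.1]

```text
t: 9.22
ee_pos: [524.9, 95.1, 27.6]
orientation: [1.331, 2.309, -0.358]
ft_force: [-0.7, 0.4, -0.6]
width: 39.6
grasp_force: 0.3
```

```bash
python3 - <<'E'
from h import *
s=cap('side','s9.png');o=ctrl.get_obs();print(o['ee_pos'],o['ft_force'])
c,st=rum(s,255,225,345,335); print(c,st)
ref=np.array([313.6,296.8])-np.array(proj(s,[487.5,132,55]))
p=onz(s,*(c-ref),55)[:2]; print(p)
K=np.array([663.5,34.]); kx=np.array([.970,-.2426]);ky=np.array([.2426,.970]); print('keeper xy',(p-K)@kx,(p-K)@ky)
E
```

```text
[524.80999963  95.32382721  27.62143237] [-0.26474789  0.25381531  0.08818317]
[328.07433217 236.64227642] [ 50   0  40  31 861]
[ 464.95964626 -126.46939083]
keeper xy -153.65426891590192 -203.8211989241701
```

```bash
python3 - <<'E'
from h import *
s=cap('side'); q=proj(s,[543.5,62.7,55]);print(q)
ref=np.array([313.6,296.8])-np.array(proj(s,[487.5,132,55]))
c,st=rum(s,262,262,318,300);print(c,st)
p=onz(s,*(c-ref),55)[:2]; print(p)
K=np.array([663.5,34.]); kx=np.array([.970,-.2426]);ky=np.array([.2426,.970]); print('keeper xy',(p-K)@kx,(p-K)@ky)
goal([*(K-ky*0-185*kx),28],-.245,np.radians(30))
E
```

```text
(np.float64(294.0007012344863), np.float64(269.42601128556913))
[312.875      264.16666667] [46  0 10  6 24]
[498.66986439   3.52085759]
keeper xy -152.49099159105447 -69.55255903955957
turn [ 0.1  0.  45.9] shift cm [-4.06 -1.66  0.04]
turn [  59.7  -45.  -119.1] shift cm [-4.06 -1.66  0.04]
```

Request:
servo_tool:
  increments:
    - [-1.5, 2.6, 0, 0, 0, 0, -0.1]
    - [-3, 5.2, 0, 0, 0, 0, -0.1]
    - [-3.5, 3.5, 0, 0, 0, 8, -0.1]
    - [-4.1, 1.8, 0, 0, 0, 16, -0.1]
    - [-4.6, 0, 0, 0, 0, 23, -0.1]
    - [-4.6, -1.7, 0, 0, 0, 30, -0.1]
    - [-4.6, -1.7, 0, 0, 0, 37, -0.1]
    - [-4.6, -1.7, 0, 0, 0, 44, -0.1]
    - [-4.6, -1.7, 0, 0, 0, 45.9, -0.1]
    - [-4.6, -1.7, 0, 0, 0, 45.9, -0.1]

```text
t: 10.15
ee_pos: [496.4, 90.4, 72.7]
orientation: [0.334, 2.667, -0.106]
ft_force: [0.2, 0.6, 0.2]
width: 39.3
grasp_force: 0.0
```

```bash
python3 - <<'E'
from h import *
s=cap('side','s10.png');t=cap('top','t10.png')
ref=np.array([313.6,296.8])-np.array(proj(s,[487.5,132,55]))
K=np.array([663.5,34.]); kx=np.array([.970,-.2426]);ky=np.array([.2426,.970])
c,st=rum(s,262,262,318,300);print(c,st)
p=onz(s,*(c-ref),55)[:2]; print(p,'keeper xy',(p-K)@kx,(p-K)@ky)
o=ctrl.get_obs();e=o['ee_pos'];print(e,o['ft_force'],'tcp keeper',(e[:2]-K)@kx,(e[:2]-K)@ky)
cv2.imwrite('pics/n4.png',np.hstack([s['image'][60:360,150:550],t['image'][100:400,150:550]])[:,:,::-1])
E
```

```text
[293.7513369  276.72727273] [ 19   3  27  22 374]
[543.42530925  58.87261635] keeper xy -122.50654674910487 -5.003682116008354
[496.26215143  90.88845325  72.04547526] [ 0.12866801  0.36565242 -0.65911603] tcp keeper -176.02185186919186 14.609897593120118
```

View pics/n4.png

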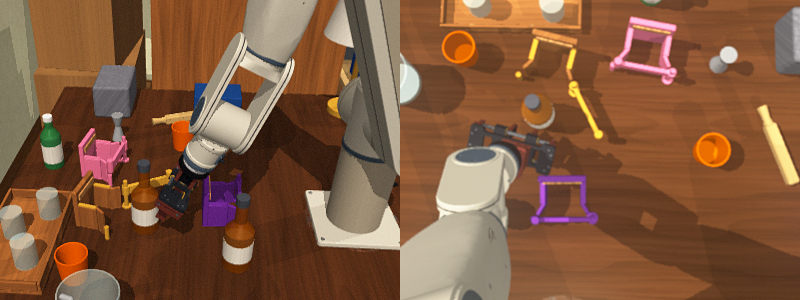

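Top view: the bottle is at crop (537,110), lined up with the mouth, with the gripper behind it. The arm has hit a reach limit and the TCP stopped at z=72, so I'll use less tilt and a slightly higher contact.

```bash
python3 - <<'E'
from h import *
K=np.array([663.5,34.]); kx=np.array([.970,-.2426]);ky=np.array([.2426,.970])
print(ctrl.get_obs()['qpos'].round(3), Ro.from_rotvec(ctrl.get_obs()['orientation']).as_matrix().round(2)[:,2])
goal([*(K-5*ky-170*kx),45],-.245,np.radians(20))
E
```

```text
[ 0.314  0.45   2.238 -1.311  0.267  0.249] [ 0.42 -0.13 -0.9 ]
turn [2.6 5.8 0.7] shift cm [ 0.11 -2.05 -2.7 ]
turn [  67.9  -19.2 -165.2] shift cm [ 0.11 -2.05 -2.7 ]
```

Request:
servo_tool:
  increments:
    - [0, 0, 0, 2.6, 5.8, 0.7, -0.1]
    - [0, 0, 0, 2.6, 5.8, 0.7, -0.1]
    - [0.1, -1, -1, 2.6, 5.8, 0.7, -0.1]
    - [0.1, -2, -2, 2.6, 5.8, 0.7, -0.1]
    - [0.1, -2, -2.7, 2.6, 5.8, 0.7, -0.1]
    - [0.1, -2, -2.7, 2.6, 5.8, 0.7, -0.1]
    - [0.1, -2, -2.7, 2.6, 5.8, 0.7, -0.1]

```text
t: 10.83
ee_pos: [496.3, 71.6, 43.6]
orientation: [0.338, 2.778, -0.062]
ft_force: [0.9, -0.5, -0.2]
width: 39.6
grasp_force: 0.0
```

```bash
python3 - <<'E'
from h import *
K=np.array([663.5,34.]); kx=np.array([.970,-.2426]);ky=np.array([.2426,.970])
o=ctrl.get_obs();print(o['qpos'].round(3),o['ee_pos'],o['ft_force'])
goal([*(K-5*ky-170*kx),45],-.245,np.radians(20))
E
```

```text
[ 0.213  0.5    2.202 -0.874  0.198 -0.276] [496.30295744  71.55766542  43.59720176] [ 0.89983486 -0.50950575 -0.18649049]
turn [ 0.1 -0.2 -0.1] shift cm [ 0.11 -0.12  0.14]
turn [-59.4  15.  169.1] shift cm [ 0.11 -0.12  0.14]
```

Request:
servo_tool:
  increments:
    - [0.4, -0.1, 0.1, 0, 0, 0, -0.1]
    - [0.8, -0.2, 0.1, 0, 0, 0, -0.1]
    - [1.2, -0.3, 0.1, 0, 0, 0, -0.1]
    - [1.7, -0.4, 0.1, 0, 0, 0, -0.1]
    - [2.3, -0.5, 0.1, 0, 0, 0, -0.1]
    - [2.9, -0.6, 0.1, 0, 0, 0, -0.1]
    - [3.5, -0.7, 0.1, 0, 0, 0, -0.1]
    - [4.1, -0.8, 0.1, 0, 0, 0, -0.1]
    - [4.7, -0.95, 0.1, 0, 0, 0, -0.1]
    - [5.3, -1.1, 0.1, 0, 0, 0, -0.1]
    - [5.9, -1.2, 0.1, 0, 0, 0, -0.1]
    - [6.5, -1.3, 0.1, 0, 0, 0, -0.1]
    - [7.1, -1.45, 0.1, 0, 0, 0, -0.1]
    - [7.7, -1.6, 0.1, 0, 0, 0, -0.1]
    - [8.2, -1.65, 0.1, 0, 0, 0, -0.1]
    - [8.5, -1.7, 0.1, 0, 0, 0, -0.1]
    - [8.5, -1.7, 0.1, 0, 0, 0, -0.1]

```text
t: 12.25
ee_pos: [582.8, 54.4, 45.7]
orientation: [0.337, 2.775, -0.06]
ft_force: [-0.2, -0.3, 0.1]
width: 39.5
grasp_force: 0.1
```

```bash
python3 - <<'E'
from h import *
s=cap('side','s11.png');t=cap('top','t11.png')
K=np.array([663.5,34.]); kx=np.array([.970,-.2426]);ky=np.array([.2426,.970])
o=ctrl.get_obs();e=o['ee_pos'];print(o['qpos'].round(2),e,o['ft_force'],'tcp keeper',(e[:2]-K)@kx,(e[:2]-K)@ky)
c,st=rum(s,245,240,300,290);ref=np.array([313.6,296.8])-np.array(proj(s,[487.5,132,55]))
p=onz(s,*(c-ref),55)[:2]; print(c,st,p,'keeper xy',(p-K)@kx,(p-K)@ky)
cv2.imwrite('pics/n5.png',np.hstack([cv2.resize(s['image'][180:310,200:330],(400,400)),cv2.resize(t['image'][110:240,240:370],(400,400))])[:,:,::-1])
E
```

```text
[ 0.14  0.56  2.03 -0.52  0.26 -0.7 ] [582.20399314  54.35983507  45.61762911] [ 0.13945     0.51220986 -0.89692197] tcp keeper -83.79642264537934 0.026628747868945295
[263.58020478 270.97610922] [  8  21  23  19 293] [623.5985531   40.84054001] keeper xy -40.36391849818674 -3.044767205386401
```

View pics/n5.png

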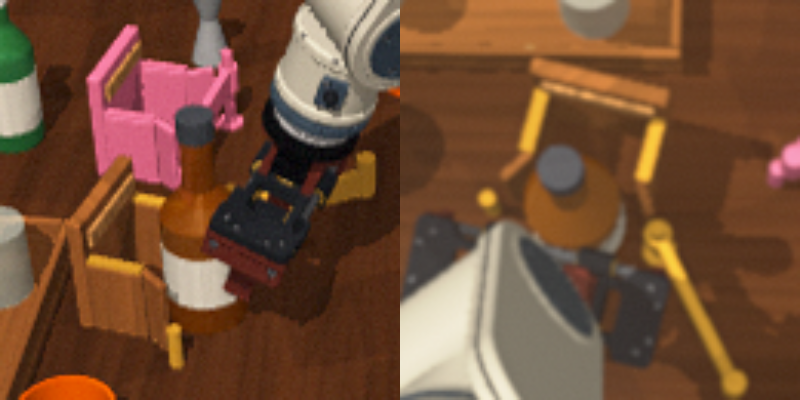

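The bottle is upright and entering the mouth: cap at (565,168) in the top crop, between the lips. Pushing on.

Request:
servo_tool:
  increments:
    - [0.4, -0.1, 0, 0, 0, 0, -0.1]
    - [0.9, -0.22, 0, 0, 0, 0, -0.1]
    - [1.4, -0.35, 0, 0, 0, 0, -0.1]
    - [1.9, -0.47, 0, 0, 0, 0, -0.1]
    - [2.4, -0.6, 0, 0, 0, 0, -0.1]
    - [2.9, -0.72, 0, 0, 0, 0, -0.1]
    - [3.3, -0.82, 0, 0, 0, 0, -0.1]
    - [3.7, -0.92, 0, 0, 0, 0, -0.1]
    - [4.0, -1.0, 0, 0, 0, 0, -0.1]
    - [4.2, -1.05, 0, 0, 0, 0, -0.1]
    - [4.3, -1.07, 0, 0, 0, 0, -0.1]
    - [4.3, -1.07, 0, 0, 0, 0, -0.1]

```text
t: 13.35
ee_pos: [625.2, 43.6, 45.5]
orientation: [0.337, 2.775, -0.061]
ft_force: [-0.3, 0.7, 0.2]
width: 39.1
grasp_force: 0.3
```

```bash
cat > chk.py <<'E'
from h import *
s=cap('side','s12.png')
K=np.array([663.5,34.]); kx=np.array([.970,-.2426]);ky=np.array([.2426,.970])
o=ctrl.get_obs();e=o['ee_pos'];print(e,o['ft_force'],'tcp keeper',(e[:2]-K)@kx,(e[:2]-K)@ky)
ref=np.array([313.6,296.8])-np.array(proj(s,[487.5,132,55]))
x0,y0=225,190
hsv=cv2.cvtColor(s['image'][y0:270,x0:290],cv2.COLOR_RGB2HSV)
m=((hsv[...,1]<110)&(hsv[...,2]<150)&(hsv[...,2]>50)).astype(np.uint8)
n,l,st,c=cv2.connectedComponentsWithStats(m)
for k in range(1,n):
    if st[k,4]>60:
        u=c[k]+[x0,y0]; p=onz(s,*u,189)[:2]; print('cap?',st[k],u,p,(p-K)@kx,(p-K)@ky)
E
python3 chk.py
```

```text
[625.10662646  43.58169551  45.56831065] [ 0.25312183  0.43204349 -0.315697  ] tcp keeper -39.5660916679842 -0.019987778359556757
cap? [ 44  11  21  24 157] [279.24203822 215.66242038] [580.76653425  20.92138328] -77.07858936575762 -32.75739700809078
cap? [56 10  9 14 64] [285.734375 205.96875 ] [570.13342501 -24.61656399] -76.34519931958552 -79.50879816620755
cap? [ 15  21  13  14 130] [246.1        216.76153846] [660.95565975  31.37432028] -1.831020145434739 -3.1641662729889166
```

Request:
servo_tool:
  increments:
    - [0.1, -0.02, 0, 0, 0, 0, -0.1]
    - [0.2, -0.05, 0, 0, 0, 0, -0.1]
    - [0.3, -0.07, 0, 0, 0, 0, -0.1]
    - [0.3, -0.07, 0, 0, 0, 0, -0.1]

```text
t: 13.73
ee_pos: [628.2, 42.9, 45.6]
orientation: [0.337, 2.775, -0.061]
ft_force: [-1.3, -0.3, -0.5]
width: 39.6
grasp_force: 0.5
```

```bash
python3 chk.py
```

```text
[628.11168649  42.91761414  45.56678701] [-0.76827174 -0.42699352  0.03021558] tcp keeper -36.49007729008551 0.06488085588001102
cap? [ 44   9  21  25 167] [278.49101796 215.40718563] [582.75209298  19.91181306] -74.90767565861987 -33.254983570478124
cap? [55  9 10 15 77] [285.11688312 205.76623377] [571.80309545 -25.46518488] -74.51974355967128 -79.92689838122514
cap? [ 14  20  13  14 132] [244.84090909 216.51515152] [664.22660646  30.50051775] 1.553782660061579 -3.2182230523965023
```

Request:
servo_tool:
  increments:
    - [0.1, -0.02, 0, 0, 0, 0, -0.1]
    - [0.2, -0.05, 0, 0, 0, 0, -0.1]
    - [0.2, -0.05, 0, 0, 0, 0, -0.1]

```text
t: 14.03
ee_pos: [629.0, 42.4, 45.2]
orientation: [0.337, 2.777, -0.061]
ft_force: [-5.4, 2.3, 2.9]
width: 39.6
grasp_force: 2.9
```

```bash
python3 chk.py|grep -v ' -7'
```

```text
[629.02388682  42.44559804  45.25122086] [-5.95251305  1.82211192  3.57295344] tcp keeper -35.490731863662 -0.17167496048320005
cap? [ 14  20  13  14 132] [244.68939394 216.68939394] [664.45370064  31.29388474] 1.581593186836101 -2.3935640264459486
```

There is 6 N against the back wall, so the bottle is home. Backing off for the gate.

Request:
servo_tool:
  increments:
    - [-1, 0.25, 0, 0, 0, 0, -0.1]
    - [-3, 0.75, 0, 0, 0, 0, -0.1]
    - [-6, 1.5, 0, 0, 0, 0, -1]
    - [-8, 2, 0, 0, 0, 0, -1]
    - [-8, 2, 4, 0, 0, 0, -1]
    - [-8, 2, 8, 0, 0, 0, -1]
    - [-8, 2, 11, 0, 0, 0, -1]
    - [-8, 2, 11, 0, 0, 0, -1]

```text
t: 14.75
ee_pos: [554.2, 63.4, 162.1]
orientation: [0.336, 2.765, -0.055]
ft_force: [1.2, 0.2, 0.5]
width: 3.0
grasp_force: 0.0
```

```bash
python3 - <<'E'
from h import *
print(ctrl.get_obs()['ee_pos'])
goal([514.6,-104,155],-.245,0)
K=np.array([663.5,34.]); kx=np.array([.970,-.2426]);ky=np.array([.2426,.970])
p0=None
for q in(2.3,2.0,1.7,1.4,1.1,.8,.5,.25,.1,0):
    a=np.array([-46,-66])+119*np.array([-np.sin(q),np.cos(q)])-23*np.array([np.cos(q),np.sin(q)])
    w=K+a[0]*kx+a[1]*ky; p0=w if p0 is None else p0; print(q,w.round(1),((w-[514.6,-104])/10).round(2))
E
python3 chk.py | grep cap
```

```text
[554.18778843  63.35333916 162.06664828]
turn [ 4.7 20.  -0.2] shift cm [ -3.96 -16.74  -0.71]
turn [-31.2   7.4 177. ] shift cm [ -3.96 -16.74  -0.71]
2.3 [508.3 -94.6] [-0.63  0.94]
2.0 [490.1 -63.3] [-2.45  4.07]
1.7 [482.  -27.9] [-3.26  7.61]
1.4 [484.7   8.2] [-2.99 11.22]
1.1 [498.   41.9] [-1.66 14.59]
0.8 [520.6  70.2] [ 0.6  17.42]
0.5 [550.6  90.5] [ 3.6  19.45]
0.25 [579.3 100. ] [ 6.47 20.4 ]
0.1 [597.3 102.2] [ 8.27 20.62]
0 [609.4 102.1] [ 9.48 20.61]
cap? [ 14  20  13  14 139] [244.74100719 216.77697842] [664.25626811  31.67087961] 1.2986246769252292 -2.075776136920278
```

Request:
servo_tool:
  increments:
    - [0, -3, 0, 4.7, 20, -0.2, -1]
    - [-1.5, -7, 0, 4.7, 20, -0.2, -1]
    - [-2.5, -11, 0, 4.7, 20, -0.2, -1]
    - [-3.5, -15, 0, 4.7, 20, -0.2, -1]
    - [-3.5, -16.6, 0, 4.7, 20, -0.2, -1]
    - [-3.5, -16.6, 0, 4.7, 20, -0.2, -1]
    - [-3.5, -16.6, -3, 4.7, 20, -0.2, -1]
    - [-3.5, -16.6, -6, 4.7, 20, -0.2, -1]
    - [-3.5, -16.6, -9, 4.7, 20, -0.2, -1]
    - [-3.5, -16.6, -10.6, 4.7, 20, -0.2, -1]
    - [-3.5, -16.6, -10.6, 4.7, 20, -0.2, -1]
    - [-3.5, -16.6, -10.6, 4.7, 20, -0.2, -1]

```text
t: 15.8
ee_pos: [513.9, -102.9, 48.2]
orientation: [-0.38, -3.104, 0.006]
ft_force: [-0.6, -0.5, 0.7]
width: 0.5
grasp_force: 0.0
```

```bash
python3 - <<'E'
from h import *
t=cap('top','t13.png'); o=ctrl.get_obs(); print(o['ee_pos'],o['ft_force'],o['orientation'])
cv2.imwrite('pics/n6.png',cv2.resize(t['image'][110:290,240:420],(600,600))[:,:,::-1])
E
```

```text
[ 514.99721512 -103.2436847    49.34984918] [-0.68797992 -0.12636065  0.05836406] [-0.38075005 -3.10616169  0.00663335]
```

View pics/n6.png

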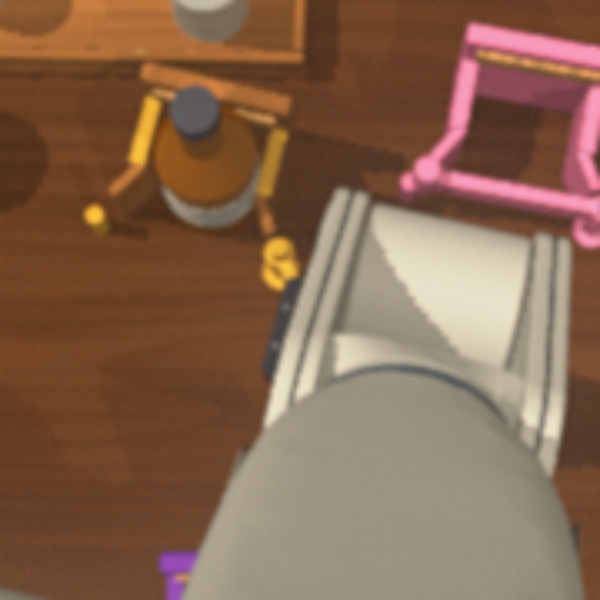

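The top view shows the bottle seated deep in the bay (cap at (193,112)) and the gate still open under the arm. Sweeping the gate now.

Request:
servo_tool:
  increments:
    - [-0.3, 0.5, 0, 0, 0, 0, -1]
    - [-0.65, 0.95, 0, 0, 0, 0, -1]
    - [-1.1, 1.7, 0, 0, 0, 0, -1]
    - [-1.6, 2.4, 0, 0, 0, 0, -1]
    - [-2.05, 3.25, 0, 0, 0, 0, -1]
    - [-2.45, 4.1, 0, 0, 0, 0, -1]
    - [-2.95, 5.8, 0, 0, 0, 0, -1]
    - [-3.25, 7.6, 0, 0, 0, 0, -1]
    - [-3.2, 9.4, 0, 0, 0, 0, -1]
    - [-3.0, 11.2, 0, 0, 0, 0, -1]
    - [-2.4, 12.9, 0, 0, 0, 0, -1]
    - [-1.65, 14.6, 0, 0, 0, 0, -1]
    - [-0.6, 16.1, 0, 0, 0, 0, -1]
    - [0.6, 17.4, 0, 0, 0, 0, -1]
    - [0.6, 17.4, 0, 0, 0, 0, -1]

```text
t: 17.1
ee_pos: [523.0, 72.8, 50.0]
orientation: [-0.378, -3.11, 0.005]
ft_force: [1.2, 0.4, -0.5]
width: 0.4
grasp_force: 0.0
```

```bash
cat > pin.py <<'E'
from h import *
t=cap('top');s=cap('side');o=ctrl.get_obs();print(o['ee_pos'],o['ft_force'])
K=np.array([663.5,34.]); kx=np.array([.970,-.2426]);ky=np.array([.2426,.970])
for d,nm,box in((t,'top',(240,150,370,260)),(s,'side',(200,215,345,345))):
    x0,y0,x1,y1=box; hsv=cv2.cvtColor(d['image'][y0:y1,x0:x1],cv2.COLOR_RGB2HSV)
    m=((hsv[...,0]>18)&(hsv[...,0]<33)&(hsv[...,1]>130)&(hsv[...,2]>150)).astype(np.uint8)
    n,l,st,c=cv2.connectedComponentsWithStats(m)
    for k in range(1,n):
        if st[k,4]>12:
            p=onz(d,*(c[k]+[x0,y0]),68)[:2]-K; print(nm,st[k]+[x0,y0,0,0,0],'kxy@68',(p@kx).round(1),(p@ky).round(1))
E
python3 pin.py
```

```text
[520.17452318  70.94066949  49.40542574] [-0.12316401  0.03180782 -0.5519352 ]
top [279 150   6   9  36] kxy@68 1.6 47.2
top [318 150   8  18  64] kxy@68 15.6 -42.9
top [303 182  26  18 194] kxy@68 -59.5 -56.3
side [272 240   7  10  40] kxy@68 -46.1 -68.0
side [272 256   8  12  31] kxy@68 -75.3 5.6
side [229 263  17   6  42] kxy@68 13.5 42.9
side [293 276   6   6  16] kxy@68 -143.1 46.5
side [254 285   5  14  35] kxy@68 -70.8 116.3
```

Request:
servo_tool:
  increments:
    - [0.7, 0.6, 0, 0, 0, 0, -1]
    - [1.5, 1.1, 0, 0, 0, 0, -1]
    - [3.0, 2.05, 0, 0, 0, 0, -1]
    - [4.4, 2.6, 0, 0, 0, 0, -1]
    - [5.2, 2.8, 0, 0, 0, 0, -1]
    - [5.9, 3.0, 0, 0, 0, 0, -1]
    - [6.4, 3.1, 0, 0, 0, 0, -1]
    - [6.9, 3.15, 0, 0, 0, 0, -1]
    - [7.3, 3.2, 0, 0, 0, 0, -1]
    - [7.7, 3.2, 0, 0, 0, 0, -1]
    - [7.7, 3.2, 0, 0, 0, 0, -1]

```text
t: 18.12
ee_pos: [598.7, 102.3, 49.6]
orientation: [-0.382, -3.107, 0.006]
ft_force: [0.5, -0.6, 0.2]
width: 0.6
grasp_force: 0.0
```

```bash
python3 pin.py
```

```text
[598.01854427 102.31672419  49.54292781] [-0.04109157  0.37696681  0.96559576]
top [318 150   8  18  63] kxy@68 15.0 -43.1
top [308 182  21  15 141] kxy@68 -50.8 -59.3
side [229 263  11   5  27] kxy@68 21.8 43.3
side [254 285   4  14  32] kxy@68 -71.0 117.3
```

Now slow steps until the stop is felt.

Request:
servo_tool:
  increments:
    - [0.3, 0, 0, 0, 0, 0, -1]
    - [0.6, -0.05, 0, 0, 0, 0, -1]
    - [0.9, -0.1, 0, 0, 0, 0, -1]
    - [1.1, -0.15, 0, 0, 0, 0, -1]
    - [1.1, -0.15, 0, 0, 0, 0, -1]

```text
t: 18.63
ee_pos: [609.7, 100.8, 49.6]
orientation: [-0.381, -3.108, 0.006]
ft_force: [-0.0, -0.1, 0.3]
width: 0.8
grasp_force: 0.0
```

Request:
servo_tool:
  increments:
    - [0.2, -0.05, 0, 0, 0, 0, -1]
    - [0.4, -0.1, 0, 0, 0, 0, -1]
    - [0.5, -0.12, 0, 0, 0, 0, -1]
    - [0.5, -0.12, 0, 0, 0, 0, -1]

```text
t: 18.97
ee_pos: [610.4, 100.3, 49.1]
orientation: [-0.38, -3.099, 0.007]
ft_force: [-13.2, 4.5, 8.3]
width: 0.7
grasp_force: 6.4
```

The stop is felt at 14 N. Backing straight off, then checking.

Request:
servo_tool:
  increments:
    - [-1, 0.25, 0, 0, 0, 0, -1]
    - [-3, 0.75, 0, 0, 0, 0, -1]
    - [-6, 1.5, 0, 0, 0, 0, -1]
    - [-8, 2, 3, 0, 0, 0, -1]
    - [-10, 2, 7, 0, 0, 0, -1]
    - [-13, 2, 11, 0, 0, 0, -1]
    - [-16, 0, 15, 0, 0, 0, -1]
    - [-16, -4, 19, 0, 0, 0, -1]
    - [-16, -8, 19, 0, 0, 0, -1]
    - [-16, -12, 19, 0, 0, 0, -1]
    - [-16, -16, 19, 0, 0, 0, -1]
    - [-16, -20, 19, 0, 0, 0, -1]
    - [-16, -24, 19, 0, 0, 0, -1]
    - [-16, -28, 19, 0, 0, 0, -1]
    - [-16, -28, 19, 0, 0, 0, -1]

```text
t: 20.22
ee_pos: [454.0, -184.7, 240.1]
orientation: [-0.386, -3.109, 0.009]
ft_force: [-0.0, 0.8, 0.5]
width: 0.6
grasp_force: 0.0
```

```bash
python3 pin.py; python3 chk.py | grep cap; python3 - <<'E'
from h import *
t=cap('top');s=cap('side'); K=np.array([663.5,34.]); kx=np.array([.970,-.2426]);ky=np.array([.2426,.970])
for n,a,z in(('tip shut',(-46,60),82),('hinge',(-46,-66),85)):
    w=K+a[0]*kx+a[1]*ky; print(n,np.round(proj(t,[*w,z]),1),np.round(proj(s,[*w,z]),1))
# unmoved check: difference against the first pictures around the bystanders
for nm,d in(('top',t),('side',s)):
    a=cv2.imread(f'pics/{nm}0.png')[:,:,::-1]; df=(cv2.absdiff(a,d['image']).max(2)>60).astype(np.uint8)
    n,l,st,c=cv2.connectedComponentsWithStats(df); print(nm,[st[k].tolist() for k in range(1,n) if st[k,4]>40])
E
```

```text
[ 453.94039606 -182.8825705   239.67249944] [-0.05983011  0.17192077  0.04758809]
top [279 150   6   9  39] kxy@68 1.4 47.4
top [318 150   8  18  67] kxy@68 15.4 -42.9
top [266 168  64  29 407] kxy@68 -48.7 -9.7
side [253 240  26  59 221] kxy@68 -52.6 31.7
side [229 263  17   6  47] kxy@68 13.2 42.8
side [275 263   6   5  15] kxy@68 -85.5 11.7
cap? [ 14  20  13  14 137] [244.83211679 216.77372263] [664.03681245  31.64122249] 1.0929474967355821 -2.157783480657512
tip shut [270.  170.5] [255.5 269.8]
hinge [323.5 184.4] [274.6 240.1]
top [[291, 135, 22, 14, 158], [266, 150, 60, 37, 500], [321, 173, 181, 256, 26143], [323, 188, 30, 51, 330], [239, 221, 35, 30, 384], [524, 251, 25, 34, 490], [557, 265, 48, 76, 2916], [606, 329, 34, 20, 170], [458, 369, 182, 111, 5897], [319, 403, 15, 5, 51], [231, 404, 86, 48, 1408], [304, 416, 148, 64, 6027], [226, 439, 73, 41, 1309], [412, 456, 34, 24, 50], [423, 459, 35, 21, 420], [481, 475, 46, 5, 101]]
side [[308, 0, 86, 151, 5596], [418, 0, 131, 232, 3609], [470, 0, 18, 82, 1048], [499, 0, 73, 178, 9085], [511, 0, 8, 26, 123], [375, 25, 45, 97, 1808], [563, 146, 21, 41, 507], [335, 169, 21, 8, 94], [483, 178, 7, 29, 114], [327, 181, 18, 14, 105], [545, 187, 33, 42, 258], [235, 211, 30, 39, 418], [502, 219, 41, 12, 265], [279, 229, 43, 24, 325], [235, 249, 41, 36, 421], [463, 253, 12, 11, 61], [306, 269, 15, 14, 141], [300, 284, 29, 23, 457]]
```

```bash
python3 -c "
from workcell import ctrl
print(ctrl.close_job())"
```

```text
the job is handed in; nothing more can be done
None
```

I handed the job in at about 20 s: the rum bottle stands home against the keeper's back wall and the brass gate is shut on its stop, but the bottle leaned about 3° for roughly 2 s during the first slide, when I held it by the neck, before standing upright again.

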